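# Clamp a control unit in its read-out nest and free it again

## Task

A car's control unit lies in the read-out nest on the workbench. Swing the nest's toggle clamp over centre so that its rubber foot presses the unit down, take the gripper right off and leave the clamp holding the unit by itself for about two seconds, then swing the clamp back until it is fully open again. The unit must stay lying in the nest, and the screwdriver, brake pad and spark plug around the nest must be left where they are.

Things in the scene. Friction and masses are not known exactly. Their poses are not given: they have to be found in the camera images.
- nest: Read-out nest fixed to the bench: dark steel base plate 160 (x) by 270 (y) by 12 mm, with low black guides (up to 36 mm above the bench) that hold the unit with 2 to 3 mm of play, and the toggle clamp at its -y end. Origin: centre of the plate's underside, on the bench; z up; y runs from the clamp to the unit. The clamp swings in the plane x = 0 of this frame.
- nest_seat (a point): Centre of the nest's seat, 20 mm above the bench, at y = +32 mm in the nest's frame; the unit's underside rests here. Axes as the nest.
- unit: The control unit: loose ribbed aluminium housing 112 (x) by 96 (y) by 34 mm high, about 0.4 kg, with a black connector on its +y side. Origin: centre of its underside, axes as the nest's. Its top is 54 mm above the bench when it is in the nest.
- clamp (a joint): Toggle clamp's angle about its pivot, rad. About 0 (-0.02 to 0.02): closed, arm level, foot pressed on the unit. 1.25: fully open, at its stop, as at the start. Grows as the arm rises and the handle goes back; both are one rigid piece. Over-centre spring: above about 0.75 it swings open by itself, below about 0.5 it snaps shut and holds. Needs up to 1.3 N m (13 N at 100 mm from the pivot).
- clamp_pivot (a point): The clamp's pivot, 90 mm above the bench, at x = 0, y = -85 mm in the nest's frame; the hinge axis is the nest's x. Axes as the nest. Two fixed steel cheeks hold it (36 mm over their outsides in x), 106 mm high, from y = -113 to -63 mm in the nest's frame.
- clamp_arm_end (a point): Free end of the clamp's arm: a steel bar 18 mm wide (x) and 16 mm thick, reaching 125 mm from the pivot to this point, on its centre line. At joint angle q the arm rises at angle q above the nest's +y direction. Open, it stands nearly upright, its end about 210 mm above the bench.
- clamp_foot (a point): Underside of the clamp's round rubber foot (24 mm across), 115 mm along the arm and 35.5 mm below its centre line when closed. A bolt head stands 6 mm out of the arm's other face there (18 mm across, from 106 to 124 mm from the pivot).
- clamp_grip_end (a point): Outer end of the clamp's handle, 141 mm from the pivot. Round bar: black grip 22 mm thick from 50 to 141 mm, steel 14 mm thick below. It stands 100 degrees (1.745 rad) further round than the arm: closed, it leans 10 degrees back from upright, end 229 mm above the bench; open, it lies nearly level towards the nest's -y, its centre line 90 to 111 mm above the bench.
- screwdriver: Bystander: black-handled screwdriver 200 mm long lying beside the nest; origin: centre of its underside.
- brake_pad: Bystander: brake pad 60 by 130 by 17 mm lying on the robot's side of the nest; origin: centre of its underside.
- spark_plug: Bystander: white spark plug 25 mm across, 80 mm tall, standing beyond the nest's clamp; origin: centre of its underside.
Mind the look-alikes: they are no part of the job. Leave any red or turquoise look-alike of the unit alone.

How it is judged (in metres and radians):
On the way:
1. the clamp is closed on the unit in its nest and holds by itself for a full second, with the robot touching nothing (value of joint clamp between -0.04 and 0.05 rad and contact force between each of the arm, the fingers and anything else below 0.3 N and horizontal distance between unit and nest_seat below 0.01 m and z of unit in the frame of nest below 0.024 m and angle between unit's own z axis and vertical below 0.06 rad), for 1 s.
At the end, for the whole second after the job is handed in: after having held the unit, the clamp is open again (joint above 1.18 rad), and the unit lies at rest in the nest: within 10 mm of the seat's centre, flat (under 0.06 rad) and no more than 4 mm above the seat (value of joint clamp above 1.18 rad and linear speed of unit below 0.02 m/s and horizontal distance between unit and nest_seat below 0.01 m and z of unit in the frame of nest below 0.024 m and angle between unit's own z axis and vertical below 0.06 rad); the robot touches nothing.
It fails at once if a bystander (screwdriver, brake pad or spark plug) is moved by more than 40 mm (distance of any of screwdriver, brake_pad, spark_plug from where it was at the start of the episode above 0.04 m).
It also fails if it takes over 48 s, if anything falls off the work surface, if the arm or the gripper's body presses on something with over 40 N, if the wrist force passes 120 N, or if a joint passes its speed limit or range.

## Robot

A 7-joint arm with a two-finger parallel gripper is mounted at the origin on the work surface. World frame = base frame: x ahead of the robot, y to its left, z up, the work surface at z = 0. Lengths are in mm, angles in rad, forces in N, time in s.
With the tool pointing down it reaches from about 350 to 900 mm from the base axis. Payload 19.9 kg.
Tool frame: the origin (TCP) lies at the very end of the fingers, on their centre line; the grasp point (between the pads) lies 19 mm behind it; z points along the fingers, y is the direction in which the jaws open and shut (so a half turn about z gives the same grasp; the last joint's range is limited). The gripper opens to 85 mm and grips with 20 to 120 N. Pads are 22 mm wide; open, the fingers measure 114 mm over their backs; the gripper's body (76 mm by 85 mm) begins 54 mm behind the grasp point. The pads swing forward as they close: fully open they stand 13 mm farther back than shut.
Start: joints at [1.115, 0.417, -0.01, 1.614, 0.005, 1.111, -0.053], TCP at [251.872, -571.98, 231.26] pointing down, gripper open.
Joint ranges: [-2.81, 2.81], [-0.39, 2.02], [-1.27, 1.25], [0.06, 2.57], [-1.19, 4.33], [0.19, 2], [-2.82, 2.82]. Speed limits (rad/s): [1.89, 1.89, 2.39, 2.39, 3.01, 3.01, 3.01].

## Interface

Orientations are given as [roll, pitch, yaw] about the fixed x, y, z axes, in that order (R = Rz(yaw) Ry(pitch) Rx(roll)).
In Python, from rig import env, grab_frame, camera_params, nets gives the robot as it stands.
- The arm moves only by the tool servo_tool, never from a script. Its argument "plan" is a list of rows, each an object of numbers: "wx", "wy", "wz": the turn, a rotation vector about the tool's x, y, z in degrees; "x", "y", "z": the shift along the tool's x, y, z in mm; "jaw": the finger opening in mm, from 0 to 85.4. In form: [{"wx": .., "wy": .., "wz": .., "x": .., "y": .., "z": .., "jaw": ..}, ...]. A call has 1 to 12 rows; each row is the pose to reach, as a shift and turn from the pose commanded when the call began, along the tool's axes at that moment; what a row does not reach only later rows make up. A row lasts 1/8 s, in which the tool goes at most 62.5 mm and 10.7 degrees, less where a joint would pass 70% of its speed; a pose out of reach is approached as far as the arm can. A call with a gripper value outside its range is refused whole. The fingers move at their own pace and stop on an object; "squeeze" is the grip in N (left out, the last holds). Time passes only in rows, so rows that repeat a pose let the fingers close. It gives the time, the measured TCP pose, the force and the opening at its end, in the units of the state.
- env.read_state(): the state, without advancing time (a new reading comes with each control period).
- grab_frame(name): name is "scene" or "top"; returns (picture, depth): 420x560x3 uint8, red, green, blue; 420x560 float32, mm along the optical axis (not along the pixel's ray), 0 where there is no reading.
- camera_params(name): a dict with "camera_matrix" (3x3 intrinsics, pixels), "pose" (4x4, takes a point from camera to world coordinates). Camera axes: x right, y up, looking along -z (the intrinsics and any distortion apply to the point x, -y, -z); pixel columns grow to the right and rows downward; lengths in mm; the calibration is good to about 2 mm. A picture is of the moment at which its call begins. camera_params takes no time and is no camera call.
- env.finish_job(): hands the job in, once; it reports no verdict.
Trained networks look in the newest picture that a camera, given by its name, has taken for a name from the list of things; names that differ only in an ending like _2 or _b are one class to them, and where a whole thing is asked for, a point or a joint stands for the part that bears it (a point fixed in the world has none). Each returns a list of dicts, best first, with "p" (0 to 1); they miss things now and then, are a little off and sometimes report something else, mostly with a low value. They report only what shows in the picture. A call takes as long as a camera call. They do not tell look-alikes from the thing itself.
- nets.recognise(camera, label): "pixel" ([column, row] in pixels, amid what is visible of it).
- nets.outline_of(camera, label): "mask" (420x560 bool, what is visible of it) and "pixel" ([column, row] in pixels, amid what is visible of it).
- nets.tip_of(camera, label): "pixel" ([column, row] in pixels: a listed point, or the origin of a listed thing).
The state is a dict: "time_s": time; "joint_pos": joint angles; "qd": joint speeds; "joint_efforts": joint torques, N m; "tcp_pos": TCP position; "orientation": TCP orientation; "force": force on the tool from outside, world axes, zero at the start; "wrist_torque": the same for the moment, N m; "width": finger opening in mm.
Only numpy, scipy, OpenCV 4.12 (cv2) and the standard library are available. Lean on these libraries where they do the work, as an engineer would, in place of code of your own. Each camera call takes 0.05 s, during which the arm holds its last target.

## Working session

There is one attempt and no reset: what is moved stays moved. The work goes in short steps, Python scripts to look and compute and a tool call to move; the robot and the scene stay as the last step left them, time stands still between calls to the robot, and variables do not carry over. Pictures are saved under pics/ and viewed, and the job is handed in when it is done.

Besides the shell and the picture viewer there is one more tool, called after "Call:" as name(argument=value, ...) on one line, values as JSON. servo_tool: Moves the arm, as the interface text tells. Its arguments: {"type":"object","properties":{"plan":{"type":"array"},"squeeze":{"type":"number"}},"required":["plan"]}

```bash
mkdir -p pics; ls; cat > look.py <<'E'
E
python3 - <<'E'
from rig import env, grab_frame, camera_params, nets
import cv2, numpy as np
for c in ("scene","top"):
    im,d=grab_frame(c); cv2.imwrite(f"pics/{c}0.png",im[...,::-1]); np.save(f"{c}0.npy",d); np.save(f"{c}0im.npy",im)
    p=camera_params(c); print(c,p["camera_matrix"],np.round(p["pose"],3),p.keys())
print(env.read_state())
E
```

```text
pics
scene [[465.66604542   0.         282.22644586]
 [  0.         465.66604542 211.81397656]
 [  0.           0.           1.        ]] [[-1.200000e-01 -5.100000e-01  8.520000e-01  1.454943e+03]
 [ 9.930000e-01 -6.000000e-02  1.040000e-01  1.928300e+01]
 [-2.000000e-03  8.580000e-01  5.130000e-01  7.365860e+02]
 [ 0.000000e+00  0.000000e+00  0.000000e+00  1.000000e+00]] dict_keys(['camera_matrix', 'pose'])
top [[465.21319765   0.         277.3871229 ]
 [  0.         465.21319765 202.25639105]
 [  0.           0.           1.        ]] [[ 3.600000e-02  9.760000e-01 -2.170000e-01  2.791220e+02]
 [-9.990000e-01  3.600000e-02 -5.000000e-03 -7.326700e+01]
 [ 3.000000e-03  2.170000e-01  9.760000e-01  1.262307e+03]
 [ 0.000000e+00  0.000000e+00  0.000000e+00  1.000000e+00]] dict_keys(['camera_matrix', 'pose'])
{'time_s': 0.1, 'joint_pos': array([ 1.1144854 ,  0.4179475 , -0.01031516,  1.61408946,  0.00473286,
        1.11072283, -0.05298579]), 'qd': array([ 0.00036599, -0.00099661,  0.0001378 , -0.00109545,  0.00149691,
       -0.00112422,  0.0016321 ]), 'joint_efforts': array([ 9.56826771e-04, -8.65821791e+01,  6.80599529e-01, -4.35635018e+01,
        1.93319796e-02,  4.95263172e-03,  1.51475342e-04]), 'tcp_pos': array([ 251.75068681, -571.71587121,  230.71236235]), 'orientation': array([-3.14045394e+00,  1.12078438e-04,  4.14858805e-01]), 'force': array([ 0.52124996, -0.85094924, -0.73545319]), 'wrist_torque': array([0.00109415, 0.02421688, 0.01034957]), 'width': 85.18840625200114}
```

View pics/scene0.png

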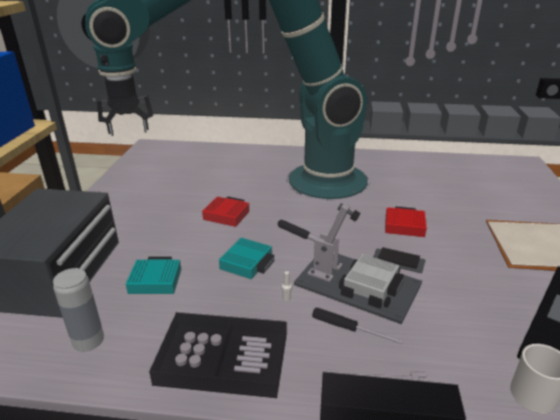

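View pics/top0.png

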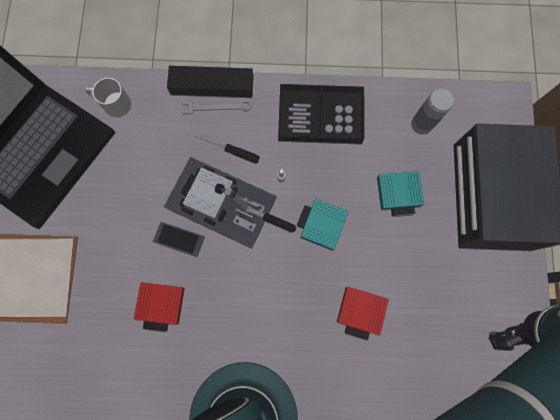

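The silver unit lies in the nest (top ≈ (208,193), scene ≈ (370,278)). The open clamp's handle is at top ≈ (283,223). The red and turquoise boxes are look-alikes. Next I'll measure the nest frame.

```bash
cat > h.py <<'E'
from rig import env, grab_frame, camera_params, nets
import cv2, numpy as np
def cloud(c,d):
    p=camera_params(c);K=p["camera_matrix"];T=p["pose"]
    v,u=np.mgrid[:d.shape[0],:d.shape[1]]
    X=np.stack([(u-K[0,2])/K[0,0]*d,-(v-K[1,2])/K[1,1]*d,-d],-1)
    return X@T[:3,:3].T+T[:3,3]
def proj(c,P):
    p=camera_params(c);K=p["camera_matrix"];T=p["pose"]
    X=(np.atleast_2d(P)-T[:3,3])@T[:3,:3]
    return np.stack([K[0,0]*X[:,0]/-X[:,2]+K[0,2],K[1,1]*-X[:,1]/-X[:,2]+K[1,2]],-1)
def ray(c,px,z):
    p=camera_params(c);K=p["camera_matrix"];T=p["pose"]
    d=T[:3,:3]@np.array([(px[0]-K[0,2])/K[0,0],-(px[1]-K[1,2])/K[1,1],-1])
    return T[:3,3]+d*(z-T[2,3])/d[2]
E
python3 - <<'E'
from h import *
im=np.load("top0im.npy");d=np.load("top0.npy");P=cloud("top",d)
print("bench z",np.median(P[250:270,200:260,2]))
o=nets.outline_of("top","nest")
for r in o: print(r["p"],r["pixel"],r["mask"].sum())
m=o[0]["mask"]; np.save("nestmask.npy",m)
vis=im.copy(); vis[m]=vis[m]//2+np.array([0,127,0],np.uint8)
cv2.imwrite("pics/nestmask.png",cv2.resize(vis[130:270,130:330],None,fx=4,fy=4)[...,::-1])
for l in ["clamp_pivot","clamp_arm_end","clamp_grip_end","nest","nest_seat","unit","screwdriver","brake_pad","spark_plug"]:
    for c in("top","scene"):
        print(l,c,[(r["p"],np.round(r["pixel"],1)) for r in nets.tip_of(c,l)[:2]])
E
```

```text
bench z 0.03692529603449657
0.87 [232.8, 212.1] 4333
clamp_pivot top [(0.86, array([246.6, 205.8]))]
clamp_pivot scene [(0.87, array([326.2, 245.5])), (0.63, array([346.2, 204.5]))]
clamp_arm_end top []
clamp_arm_end scene [(0.9, array([346.6, 207.1]))]
clamp_grip_end top [(0.82, array([291.6, 229.9]))]
clamp_grip_end scene [(0.81, array([276.3, 222.4]))]
nest top [(0.72, array([221.2, 201.6])), (0.23, array([293.6, 230.5]))]
nest scene [(0.73, array([356.6, 282.5]))]
nest_seat top [(0.87, array([209.8, 198.4])), (0.71, array([229.1, 149.5]))]
nest_seat scene [(0.91, array([369.2, 282.1])), (0.28, array([355.2, 282.2]))]
unit top [(0.89, array([158.7, 303.7])), (0.81, array([397.3, 192.5]))]
unit scene [(0.68, array([156. , 280.6])), (0.64, array([225. , 214.1]))]
screwdriver top [(0.58, array([225.2, 150.3]))]
screwdriver scene [(0.95, array([356.3, 332.6])), (0.19, array([367.7, 283.2]))]
brake_pad top [(0.95, array([179.7, 237.7]))]
brake_pad scene [(0.59, array([400.4, 259. ]))]
spark_plug top [(0.57, array([282. , 178.5]))]
spark_plug scene [(0.51, array([285.2, 297.8]))]
```

View pics/nestmask.png

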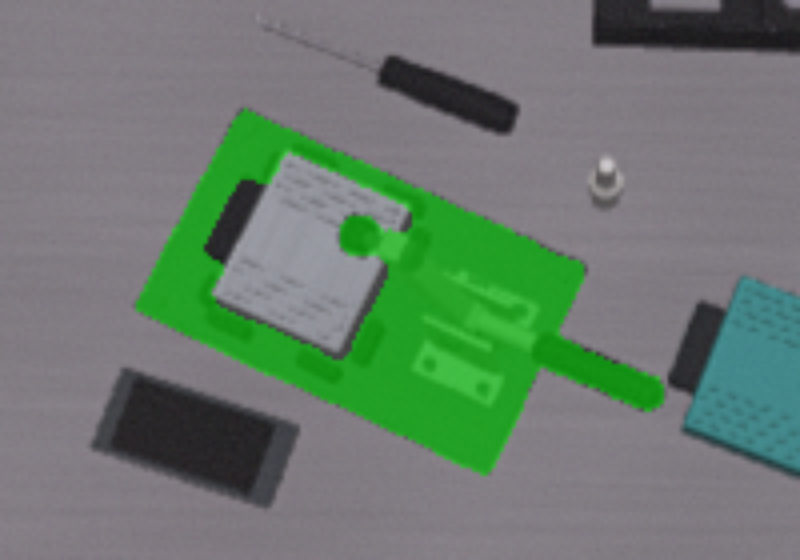

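```bash
python3 - <<'E'
from h import *
from scipy.optimize import least_squares, minimize
im=np.load("top0im.npy");d=np.load("top0.npy");P=cloud("top",d)
z=P[...,2]; g=im.astype(int).sum(-1)
# plate pixels: z 8..16 & dark
m=(z>7)&(z<17)&(P[...,0]>300)&(P[...,0]<800)&(g<250)
sub=np.zeros_like(m); sub[150:255,155:285]=True; m&=sub
m&=np.load("nestmask.npy")
print(m.sum(), np.median(z[m]))
pts=P[m][:,:2].astype(np.float32)
r=cv2.minAreaRect(pts); print(r, cv2.boxPoints(r))
# bench-height edges excluded; print heights
print("tops", [np.round(P[v,u],1) for u,v in [(208,193),(291,229),(285,225),(270,218)]])
a=ray("top",(246.6,205.8),90);b=ray("scene",(326.2,245.5),90);print("pivot",a,b)
print("seat",ray("top",(209.8,198.4),20),ray("scene",(369.2,282.1),20))
print("nest",ray("top",(221.2,201.6),0),ray("scene",(356.6,282.5),0))
print("grip",ray("top",(291.6,229.9),111),ray("scene",(276.3,222.4),111),ray("top",(291.6,229.9),90),ray("scene",(276.3,222.4),90))
print("plug",ray("top",(282,178.5),0),ray("scene",(285.2,297.8),0))
print("driver",ray("top",(225.2,150.3),0),ray("scene",(356.3,332.6),0))
print("pad",ray("top",(179.7,237.7),0),ray("scene",(400.4,259),0))
E
```

```text
2505 12.03442419798148
((553.690185546875, 92.11762237548828), (270.3494567871094, 160.54881286621094), 67.0356216430664) [[427.03812    -1.0244217]
 [574.86304   -63.663948 ]
 [680.3423    185.25967  ]
 [532.51733   247.8992   ]]
tops [array([565.7, 119. ,  55. ]), array([ 465.8, -103.5,  121.6]), array([476.1, -88.4, 116.8]), array([493.7, -50.2, 110.1])]
pivot [527.18742779  11.76824192  90.        ] [526.84246718  13.08846379  90.        ]
seat [558.98420167 118.61693737  20.        ] [566.85349105 120.49009999  20.        ]
nest [555.54950937  89.43704385   0.        ] [547.23625135  92.53532877   0.        ]
grip [ 465.30250513 -105.38458142  111.        ] [ 470.23337195 -115.56804225  111.        ] [ 468.69846289 -105.97040478   90.        ] [ 437.17812058 -120.09478047   90.        ]
plug [628.3043381  -77.16876867   0.        ] [623.38040058 -75.2509133    0.        ]
driver [705.50418204  87.40835452   0.        ] [ 7.16015073e+02  8.91333586e+01 -1.13686838e-13]
pad [450.48009114 196.37020893   0.        ] [436.76394268 208.58144464   0.        ]
```

Call:
servo_tool(plan=[{"x": 50, "y": -45, "z": -29, "wz": -5, "jaw": 0}, {"x": 100, "y": -90, "z": -29, "wz": -10, "jaw": 0}, {"x": 150, "y": -133, "z": -29, "wz": -15, "jaw": 0}, {"x": 200, "y": -177, "z": -29, "wz": -20, "jaw": 0}, {"x": 250, "y": -221, "z": -29, "wz": -25, "jaw": 0}, {"x": 300, "y": -265, "z": -29, "wz": -30, "jaw": 0}, {"x": 350, "y": -310, "z": -29, "wz": -34, "jaw": 0}, {"x": 400, "y": -354, "z": -29, "wz": -38, "jaw": 0}, {"x": 440, "y": -390, "z": -29, "wz": -43.3, "jaw": 0}, {"x": 463.7, "y": -410.6, "z": -29, "wz": -43.3, "jaw": 0}, {"x": 463.7, "y": -410.6, "z": -29, "wz": -43.3, "jaw": 0}, {"x": 463.7, "y": -410.6, "z": -29, "wz": -43.3, "jaw": 0}])

```text
schema error: expected keys wx, wy, wz, x, y, z, jaw
```

Call:
servo_tool(plan=[{"wx": 0, "wy": 0, "x": 50, "y": -45, "z": -29, "wz": -5, "jaw": 0}, {"wx": 0, "wy": 0, "x": 100, "y": -90, "z": -29, "wz": -10, "jaw": 0}, {"wx": 0, "wy": 0, "x": 150, "y": -133, "z": -29, "wz": -15, "jaw": 0}, {"wx": 0, "wy": 0, "x": 200, "y": -177, "z": -29, "wz": -20, "jaw": 0}, {"wx": 0, "wy": 0, "x": 250, "y": -221, "z": -29, "wz": -25, "jaw": 0}, {"wx": 0, "wy": 0, "x": 300, "y": -265, "z": -29, "wz": -30, "jaw": 0}, {"wx": 0, "wy": 0, "x": 350, "y": -310, "z": -29, "wz": -34, "jaw": 0}, {"wx": 0, "wy": 0, "x": 400, "y": -354, "z": -29, "wz": -38, "jaw": 0}, {"wx": 0, "wy": 0, "x": 440, "y": -390, "z": -29, "wz": -43.3, "jaw": 0}, {"wx": 0, "wy": 0, "x": 463.7, "y": -410.6, "z": -29, "wz": -43.3, "jaw": 0}, {"wx": 0, "wy": 0, "x": 463.7, "y": -410.6, "z": -29, "wz": -43.3, "jaw": 0}, {"wx": 0, "wy": 0, "x": 463.7, "y": -410.6, "z": -29, "wz": -43.3, "jaw": 0}])

```text
time_s: 2.55
tcp_pos: [510.7, -9.6, 260.1]
orientation: [-3.141, 0.0, 1.171]
force: [-0.4, -0.1, -0.0]
width: 0.0
```

```bash
cat >> h.py <<'E'
C=np.array([553.7,92.1]);A=np.radians(67.04);Y=np.array([np.cos(A),np.sin(A)]);X=np.array([np.sin(A),-np.cos(A)])
def n2w(x,y,z): return np.r_[C+x*X+y*Y,z]
def w2n(p): d=np.asarray(p[:2])-C; return np.r_[d@X,d@Y,p[2]]
def pics(tag):
    out=[]
    for c,(u0,v0,u1,v1) in {"scene":(240,130,450,330),"top":(130,130,340,270)}.items():
        im,d=grab_frame(c); np.save(f"{c}_{tag}.npy",d); np.save(f"{c}_{tag}im.npy",im)
        a=cv2.resize(im[v0:v1,u0:u1],(400,int(400*(v1-v0)/(u1-u0))),interpolation=cv2.INTER_CUBIC)
        out.append(cv2.copyMakeBorder(a,0,400-a.shape[0],0,0,cv2.BORDER_CONSTANT))
    cv2.imwrite(f"pics/{tag}.png",np.hstack(out)[...,::-1])
E
python3 - <<'E'
from h import *
pics("a")
s=env.read_state(); print(s["time_s"],w2n(s["tcp_pos"]),s["joint_pos"])
d=np.load("top_a.npy");P=cloud("top",d)
# arm points from scene before: z>150
d0=np.load("scene0.npy");P0=cloud("scene",d0).reshape(-1,3)
N=np.c_[(P0[:,:2]-C)@X,(P0[:,:2]-C)@Y,P0[:,2]]
k=(abs(N[:,0])<40)&(N[:,1]>-130)&(N[:,1]<20)&(N[:,2]>120)&(N[:,2]<230)
M=N[k]
for z in range(120,230,10):
    q=M[(M[:,2]>=z)&(M[:,2]<z+10)]
    if len(q): print(z,len(q),q.min(0).round(1),q.max(0).round(1))
E
```

```text
2.65 [ 2.43183260e-01 -1.11292575e+02  2.60241210e+02] [ 0.41319367  0.21699566 -0.51879053  1.84634289  0.11990577  1.10925774
 -0.55102563]
120 24 [  1.5 -79.7 121.5] [ 10.9 -61.9 129.6]
130 27 [ -3.8 -76.3 130.3] [ 11.7 -58.9 139. ]
140 28 [ -3.7 -74.  140. ] [ 12.4 -55.3 149.6]
150 27 [ -2.8 -70.5 150.1] [ 11.7 -52.8 159.6]
160 30 [ -2.1 -66.6 160.1] [ 11.7 -48.1 169.9]
170 29 [ -3.8 -64.4 170. ] [ 12.9 -16.9 179.8]
180 43 [ -5.9 -59.5 180.1] [ 13.  -14.4 190. ]
190 79 [ -5.4 -57.  190.5] [ 13.5  -9.9 199.9]
200 87 [ -8.  -57.8 200. ] [ 12.4 -10.4 209.9]
210 27 [ -7.9 -57.6 210.1] [ 11.8 -41.3 214.4]
```

View pics/a.png

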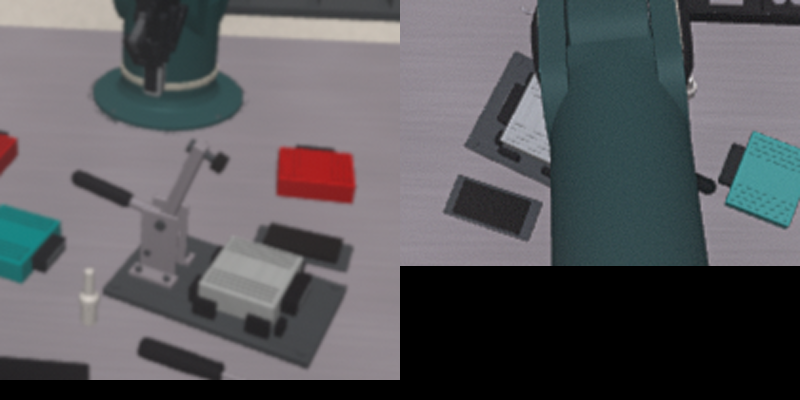

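Call:
servo_tool(plan=[{"wx": 0, "wy": 0, "wz": 0, "x": 14, "y": 0, "z": 40, "jaw": 0}, {"wx": 0, "wy": 0, "wz": 0, "x": 14, "y": 0, "z": 80, "jaw": 0}, {"wx": 0, "wy": 0, "wz": 0, "x": 14, "y": 0, "z": 92, "jaw": 0}, {"wx": 0, "wy": 0, "wz": 0, "x": 26, "y": 0, "z": 92, "jaw": 0}, {"wx": 0, "wy": 0, "wz": 0, "x": 34, "y": 0, "z": 92, "jaw": 0}, {"wx": 0, "wy": 0, "wz": 0, "x": 40, "y": 0, "z": 94, "jaw": 0}, {"wx": 0, "wy": 0, "wz": 0, "x": 45, "y": 0, "z": 95, "jaw": 0}])

```text
time_s: 3.52
tcp_pos: [528.9, 31.3, 166.7]
orientation: [3.14, 0.001, 1.17]
force: [-5.6, -9.8, 5.3]
width: -0.4
```

Call:
servo_tool(plan=[{"wx": 0, "wy": 0, "wz": 0, "x": 10, "y": 0, "z": 6, "jaw": 0}, {"wx": 0, "wy": 0, "wz": 0, "x": 20, "y": 0, "z": 13, "jaw": 0}, {"wx": 0, "wy": 0, "wz": 0, "x": 29, "y": 0, "z": 21, "jaw": 0}, {"wx": 0, "wy": 0, "wz": 0, "x": 33, "y": 0, "z": 26, "jaw": 0}, {"wx": 0, "wy": 0, "wz": 0, "x": 37, "y": 0, "z": 31, "jaw": 0}, {"wx": 0, "wy": 0, "wz": 0, "x": 40, "y": 0, "z": 36, "jaw": 0}, {"wx": 0, "wy": 0, "wz": 0, "x": 43, "y": 0, "z": 41, "jaw": 0}, {"wx": 0, "wy": 0, "wz": 0, "x": 44, "y": 0, "z": 45, "jaw": 0}, {"wx": 0, "wy": 0, "wz": 0, "x": 44, "y": 0, "z": 45, "jaw": 0}])

```text
time_s: 4.65
tcp_pos: [545.3, 72.6, 119.9]
orientation: [-3.141, 0.0, 1.171]
force: [0.7, -0.1, -0.5]
width: 0.0
```

```bash
python3 - <<'E'
from h import *
pics("b")
s=env.read_state(); print(s["time_s"],w2n(s["tcp_pos"]),s["force"])
E
```

```text
4.75 [ 2.28801082e-03 -2.11873930e+01  1.20306590e+02] [ 0.51277651 -0.20119021 -0.41651618]
```

View pics/b.png

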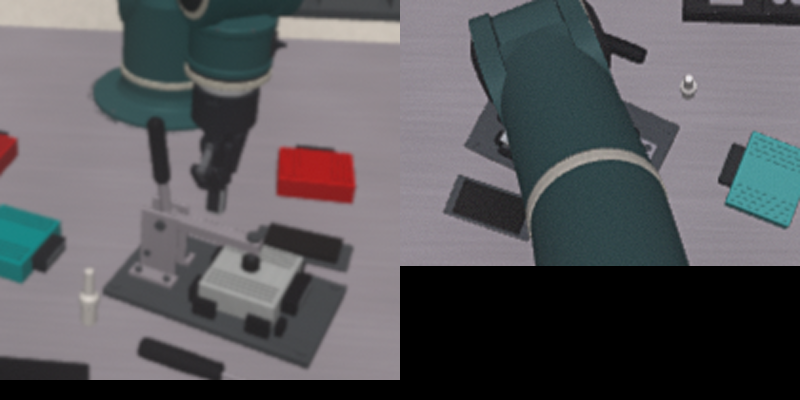

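Clamp is closed: in the scene crop the arm is level with the foot on the unit (250,262) and the handle is near upright at (158,150). Next I lift clear and let it hold.

Call:
servo_tool(plan=[{"wx": 0, "wy": 0, "wz": 0, "x": 0, "y": 0, "z": -40, "jaw": 0}, {"wx": 0, "wy": 0, "wz": 0, "x": 0, "y": 0, "z": -90, "jaw": 0}, {"wx": 0, "wy": 0, "wz": 0, "x": 0, "y": 0, "z": -140, "jaw": 0}, {"wx": 0, "wy": 0, "wz": 0, "x": 0, "y": 0, "z": -160, "jaw": 0}, {"wx": 0, "wy": 0, "wz": 0, "x": 0, "y": 0, "z": -160, "jaw": 0}, {"wx": 0, "wy": 0, "wz": 0, "x": 0, "y": 0, "z": -160, "jaw": 0}, {"wx": 0, "wy": 0, "wz": 0, "x": 0, "y": 0, "z": -160, "jaw": 0}, {"wx": 0, "wy": 0, "wz": 0, "x": 0, "y": 0, "z": -160, "jaw": 0}, {"wx": 0, "wy": 0, "wz": 0, "x": 0, "y": 0, "z": -160, "jaw": 0}, {"wx": 0, "wy": 0, "wz": 0, "x": 0, "y": 0, "z": -160, "jaw": 0}, {"wx": 0, "wy": 0, "wz": 0, "x": 0, "y": 0, "z": -160, "jaw": 0}, {"wx": 0, "wy": 0, "wz": 0, "x": 0, "y": 0, "z": -160, "jaw": 0}])

```text
time_s: 6.25
tcp_pos: [545.5, 72.7, 280.3]
orientation: [-3.142, -0.0, 1.171]
force: [0.3, -0.1, 0.2]
width: -0.3
```

Call:
servo_tool(plan=[{"wx": 0, "wy": 0, "wz": 0, "x": 0, "y": 0, "z": 0, "jaw": 0}, {"wx": 0, "wy": 0, "wz": 0, "x": 0, "y": 0, "z": 0, "jaw": 0}, {"wx": 0, "wy": 0, "wz": 0, "x": 0, "y": 0, "z": 0, "jaw": 0}, {"wx": 0, "wy": 0, "wz": 0, "x": 0, "y": 0, "z": 0, "jaw": 0}, {"wx": 0, "wy": 0, "wz": 0, "x": 0, "y": 0, "z": 0, "jaw": 0}, {"wx": 0, "wy": 0, "wz": 0, "x": 0, "y": 0, "z": 0, "jaw": 0}, {"wx": 0, "wy": 0, "wz": 0, "x": 0, "y": 0, "z": 0, "jaw": 0}, {"wx": 0, "wy": 0, "wz": 0, "x": 0, "y": 0, "z": 0, "jaw": 0}, {"wx": 0, "wy": 0, "wz": 0, "x": 0, "y": 0, "z": 0, "jaw": 0}, {"wx": 0, "wy": 0, "wz": 0, "x": 0, "y": 0, "z": 0, "jaw": 0}])

```text
time_s: 7.5
tcp_pos: [545.5, 72.7, 280.3]
orientation: [-3.142, -0.0, 1.171]
force: [-0.1, -0.2, 0.8]
width: -0.2
```

```bash
python3 - <<'E'
from h import *
pics("c")
s=env.read_state(); print(s["time_s"],w2n(s["tcp_pos"]),s["force"])
P0=cloud("scene",np.load("scene_c.npy")).reshape(-1,3)
N=np.c_[(P0[:,:2]-C)@X,(P0[:,:2]-C)@Y,P0[:,2]]
k=(abs(N[:,0])<20)&(N[:,1]>-150)&(N[:,1]<40)&(N[:,2]>86)&(N[:,2]<235);M=N[k]
for z in range(86,235,10):
    q=M[(M[:,2]>=z)&(M[:,2]<z+10)]
    if len(q): print(z,len(q),q.min(0).round(1),q.max(0).round(1))
E
```

```text
7.6 [ 1.08189003e-03 -2.11430653e+01  2.80276130e+02] [ 0.74174048 -0.51174724 -0.14924939]
86 200 [ -16.5 -109.8   86. ] [19.9 39.3 96. ]
96 368 [ -17.  -110.7   96.1] [ 20.   39.7 106. ]
106 73 [ -18.  -109.1  106. ] [ 19.7  36.8 115.2]
116 17 [ -3.  -90.4 117.4] [  9.4 -78.6 125.3]
126 25 [  0.6 -95.3 126.1] [ 10.9 -80.2 135.5]
136 22 [ -0.5 -96.3 136.1] [ 10.  -82.2 145.9]
146 25 [ -1.6 -99.7 147.5] [ 12.2 -81.2 155.7]
156 39 [  -5.9 -102.7  156.1] [ 14.2 -81.9 166. ]
166 35 [  -3.1 -106.5  166.4] [ 14.1 -84.6 175.8]
176 37 [  -5.5 -105.8  176.2] [ 13.9 -84.8 185.4]
186 36 [ 1.000e-01 -1.057e+02  1.860e+02] [ 14.  -87.9 195.4]
196 41 [  -2.3 -109.6  196.1] [ 14.1 -88.7 205.9]
206 36 [  -3.6 -113.   206.2] [ 13.7 -90.5 215.8]
216 43 [  -1.7 -114.   216. ] [ 12.3 -92.  225.9]
226 27 [  -4.4 -112.4  226. ] [  9.3 -95.9 231.9]
```

View pics/c.png

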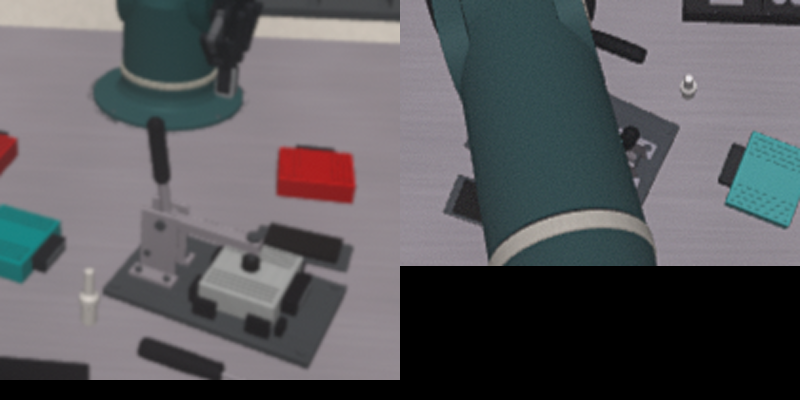

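The clamp has held by itself for over 3 s (scene crop: arm level, foot on the unit at (250,262)). Next I open it by pushing the handle from its +y side.

Call:
servo_tool(plan=[{"wx": 0, "wy": 0, "wz": 0, "x": -24, "y": 0, "z": 30, "jaw": 0}, {"wx": 0, "wy": 0, "wz": 0, "x": -24, "y": 0, "z": 70, "jaw": 0}, {"wx": 0, "wy": 0, "wz": 0, "x": -24, "y": 0, "z": 100, "jaw": 0}, {"wx": 0, "wy": 0, "wz": 0, "x": -40, "y": 0, "z": 100, "jaw": 0}, {"wx": 0, "wy": 0, "wz": 0, "x": -52, "y": 0, "z": 100, "jaw": 0}, {"wx": 0, "wy": 0, "wz": 0, "x": -60, "y": 0, "z": 101, "jaw": 0}, {"wx": 0, "wy": 0, "wz": 0, "x": -68, "y": 0, "z": 102, "jaw": 0}])

```text
time_s: 8.48
tcp_pos: [520.2, 11.1, 180.1]
orientation: [3.138, -0.003, 1.171]
force: [4.2, 11.1, 2.3]
width: -0.2
```

Call:
servo_tool(plan=[{"wx": 0, "wy": 0, "wz": 0, "x": -9, "y": 0, "z": 2, "jaw": 0}, {"wx": 0, "wy": 0, "wz": 0, "x": -18, "y": 0, "z": 5, "jaw": 0}, {"wx": 0, "wy": 0, "wz": 0, "x": -26, "y": 0, "z": 8, "jaw": 0}, {"wx": 0, "wy": 0, "wz": 0, "x": -34, "y": 0, "z": 12, "jaw": 0}, {"wx": 0, "wy": 0, "wz": 0, "x": -41, "y": 0, "z": 17, "jaw": 0}, {"wx": 0, "wy": 0, "wz": 0, "x": -48, "y": 0, "z": 23, "jaw": 0}, {"wx": 0, "wy": 0, "wz": 0, "x": -54, "y": 0, "z": 30, "jaw": 0}, {"wx": 0, "wy": 0, "wz": 0, "x": -58, "y": 0, "z": 36, "jaw": 0}, {"wx": 0, "wy": 0, "wz": 0, "x": -62, "y": 0, "z": 41, "jaw": 0}, {"wx": 0, "wy": 0, "wz": 0, "x": -62, "y": 0, "z": 41, "jaw": 0}])

```text
time_s: 9.72
tcp_pos: [494.5, -47.3, 136.9]
orientation: [-3.141, 0.0, 1.17]
force: [-0.0, 0.7, -0.9]
width: -0.5
```

```bash
python3 - <<'E'
from h import *
pics("d")
s=env.read_state(); print(s["time_s"],w2n(s["tcp_pos"]),s["force"])
E
```

```text
9.825 [ 6.76090597e-02 -1.51008957e+02  1.37314737e+02] [-0.29236214 -0.13928434 -0.40249246]
```

View pics/d.png

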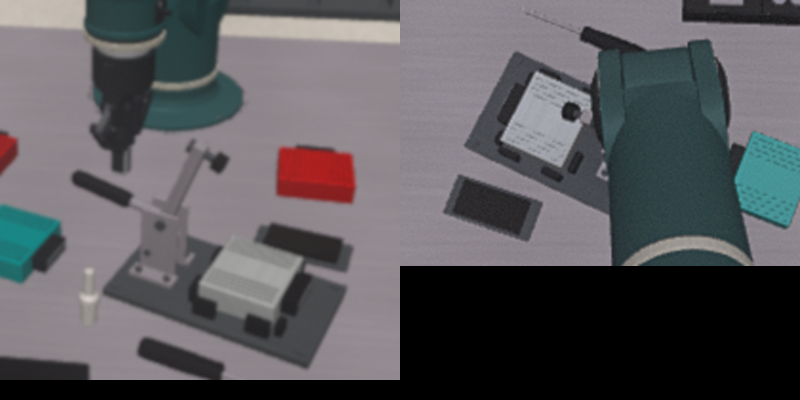

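The clamp is open again, as it was at the start. Now I retreat upward, away from the arm.

Call:
servo_tool(plan=[{"wx": 0, "wy": 0, "wz": 0, "x": 0, "y": 0, "z": -40, "jaw": 0}, {"wx": 0, "wy": 0, "wz": 0, "x": 0, "y": 0, "z": -90, "jaw": 0}, {"wx": 0, "wy": 0, "wz": 0, "x": -40, "y": 0, "z": -140, "jaw": 0}, {"wx": 0, "wy": 0, "wz": 0, "x": -95, "y": 0, "z": -150, "jaw": 0}, {"wx": 0, "wy": 0, "wz": 0, "x": -150, "y": 0, "z": -150, "jaw": 0}, {"wx": 0, "wy": 0, "wz": 0, "x": -180, "y": 0, "z": -150, "jaw": 0}, {"wx": 0, "wy": 0, "wz": 0, "x": -180, "y": 0, "z": -150, "jaw": 0}, {"wx": 0, "wy": 0, "wz": 0, "x": -180, "y": 0, "z": -150, "jaw": 0}, {"wx": 0, "wy": 0, "wz": 0, "x": -180, "y": 0, "z": -150, "jaw": 0}])

```text
time_s: 10.95
tcp_pos: [425.1, -211.9, 287.3]
orientation: [3.142, -0.0, 1.172]
force: [0.2, -0.8, 0.4]
width: -0.2
```

```bash
python3 - <<'E'
from h import *
pics("e")
s=env.read_state(); print(s["time_s"],w2n(s["tcp_pos"]),s["force"],abs(s["qd"]).max())
def f(tag,im0):
    return np.load(im0)
for c in("scene","top"):
    a=np.load(f"{c}0.npy");b=np.load(f"{c}_e.npy")
    P=cloud(c,b).reshape(-1,3);P0=cloud(c,a).reshape(-1,3)
    for nm,Q in(("before",P0),("after",P)):
        N=np.c_[(Q[:,:2]-C)@X,(Q[:,:2]-C)@Y,Q[:,2]]
        k=(abs(N[:,0])<70)&(N[:,1]>-30)&(N[:,1]<95)&(abs(N[:,2]-54)<6); M=N[k]
        h=N[(abs(N[:,0])<20)&(N[:,1]>-120)&(N[:,1]<20)&(N[:,2]>150)&(N[:,2]<216)]
        print(c,nm,"unit top",k.sum(),np.median(M,0).round(1),"arm",len(h),h[:,2].max().round(1) if len(h) else None,h.mean(0).round(1) if len(h) else None)
for l in ["screwdriver","brake_pad","spark_plug"]:
    for c in("top","scene"): print(l,c,[(r["p"],np.round(r["pixel"],1)) for r in nets.tip_of(c,l)[:1]])
E
```

```text
11.05 [ 1.90774574e-01 -3.30334459e+02  2.87296516e+02] [-0.1552702   0.93600679 -0.46603147] 0.005409008435763316
scene before unit top 1301 [ 9.8 42.4 56.2] arm 322 214.4 [  6.8 -42.  189.8]
scene after unit top 1307 [ 9.7 42.1 56.2] arm 321 215.0 [  6.8 -41.8 190. ]
top before unit top 1369 [-3.4 37.7 54.2] arm 251 215.4 [ -1.2 -46.1 193.5]
top after unit top 1384 [-3.1 37.4 54.3] arm 254 214.3 [ -1.1 -46.2 192.9]
screwdriver top [(0.71, array([228.6, 150.4]))]
screwdriver scene [(0.72, array([355. , 331.6]))]
brake_pad top [(0.81, array([177.3, 236.3]))]
brake_pad scene [(0.92, array([399. , 261.5]))]
spark_plug top [(0.65, array([280.7, 176.6]))]
spark_plug scene [(0.57, array([286.1, 300.9]))]
```

View pics/e.png

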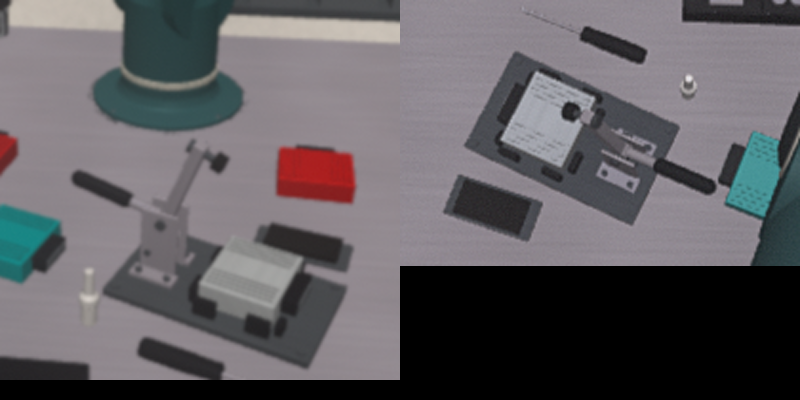

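Everything stands as it did at the start, with the unit flat, the clamp open and the bystanders unmoved. I'm handing the job in.

```bash
python3 - <<'E'
from rig import env
print(env.finish_job()); print(env.read_state()["time_s"])
E
```

```text
the job is handed in; nothing more can be done
None
the job is handed in; nothing more can be done
```

I closed the clamp, left it holding the unit by itself for about 3 s, opened it fully again and handed the job in at about 11.5 s of the 48 s allowed. The hand-in reports no verdict.

- **Closing:** I pushed the back of the clamp's arm with the closed fingers until it snapped shut. The tool force was about 12 N at the readings I took.
- **Holding:** I lifted the gripper right off. The picture near the end of the hold showed the arm level with its foot on the unit.
- **Opening:** I pushed the handle back past centre, and the clamp swung to its stop without the gripper. I then moved the robot clear.

**Last checks:**
- The clamp's arm stands as it did at the start. Its highest point measures 214 to 215 mm in both cameras before and after, within about 1 mm.
- The unit's top measures 54.3 mm above the bench in the top camera. It lies within about 0.3 mm of its starting place in both cameras, by the middle of what shows of its top.
- The screwdriver, brake pad and spark plug look unmoved. The networks' points for them shifted by up to 3.5 pixels, which I take as their usual scatter.
- The tool force was about 1 N or less, which is sensor noise, and the robot was well clear of everything.

**What disagreed:** The two cameras differ by several millimetres on sideways positions: 13 mm for the unit, because each sees a different part of it, and about 3 mm from calibration. The network's clamp-pivot point was about 6 mm off the plate-outline fit, which I used instead. Contact came within a few millimetres of where that fit put it.

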